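# Make up the dilution kit and the pump kit

## Task

Make up two kits from the stock standing round the trays at the front of the bench (the bottles along the wall are not part of it). The larger tray is the dilution kit: pipette tip rack, the smaller of the two blue-capped bottles there and one of the two small vials; the smaller tray is the pump kit: the black pump cassette and the other vial (either vial will do in either tray). Seat each thing upright and fully down in the recess that fits it, keep the bottle and vials upright on the way, and leave the large bottle and the micropipette where they are.

Things in the scene. Friction and masses are not known exactly. Their poses are not given: they have to be found in the camera images.
- tray_large: Larger grey moulded tray, fixed, 144 x 166 x 17 mm. Origin: centre of underside; y along the long side. Recesses 8 mm deep, floor 8 mm above the bench: rectangular for the rack, 104 (x) by 74 (y) mm, centre (0, +38) mm; round 68 mm for the small bottle, centre (+31, -40); round 39 mm for a vial, centre (-43, -40). Fingers do not fit into a recess beside a thing.
- tray_small: Smaller grey moulded tray, fixed, 98 x 122 x 17 mm. Origin: centre of underside; y along the long side. Recesses 8 mm deep, floor 8 mm above the bench: rectangular for the cassette, 82 (x) by 36 (y) mm, centre (0, -34) mm; round 39 mm for a vial, centre (0, +32) mm. Hold each thing above its lowest 10 mm, since fingers do not fit into a recess beside it.
- tip_rack: Pale pipette tip rack full of yellow tips, 62 mm along its x by 92 mm along its y, 50 mm high over the tips, walls 42 mm high. Origin: centre of its underside, z up. Grip it across the 62 mm. Its long side (y) must lie along the tray's x, either way round. Mass 0.07 to 0.13 kg.
- bottle_small: The smaller blue-capped clear bottle: body 56 mm diameter, 106 mm high with its 40 mm cap (from 90 mm up). Origin: centre of its underside, z up. 0.14 to 0.28 kg. Grip round the body, 45 to 75 mm up. Once in its recess it stands where a gripper needs room to seat the rack or the vial beside it, so seat those first.
- vial_1: Small round clear-glass vial with a white cap, 27 mm diameter, 55 mm high (body to 47 mm, cap 24 mm above that). Origin: centre of its underside, z up. 22 g.
- vial_2: Small round brown-glass vial with a black cap, same shape and size as the other vial: 27 mm diameter, 55 mm high. Origin: centre of its underside, z up. 22 g. The two vials are interchangeable.
- cassette: Black pump cassette, a bar 18 mm thick (its x from -6 to +12 mm), 70 mm long along its y (-35 to +35 mm), 26 mm high, with an orange clip 6 mm thick, 30 mm long and 12 mm high on its -x side. Origin: centre of the underside of the whole, z up. Grip the bar across its 18 mm above the clip (height 13 to 26 mm, middle of the bar at x = +3 mm). Its y must lie along the tray's x, either way round. 35 g.
- bottle_large: The larger blue-capped clear bottle, 70 mm diameter, 144 mm high: not wanted in either kit and it does not fit. Origin: centre of its underside. Leave it standing where it is.
- micropipette: White micropipette lying on the bench at the far left, 275 mm long (along its y), 33 x 36 mm thick. Not wanted: leave it. Origin: centre of its underside.
There are look-alikes about, which are no part of the job. What is shaped like the bottle_small but orange is not meant.

How it is judged:
By the outcome, as a careful person would: the job done as asked, in the order asked, and still so for the second after the job is handed in, with the robot touching nothing.
It also fails if it takes over 112 s, if anything falls off the work surface, if the arm or the gripper's body presses on something with over 40 N, if the wrist force passes 120 N, or if a joint passes its speed limit or range.

## Robot

A 6-joint arm with a two-finger parallel gripper is mounted at the origin on a cart in front of the work surface, level with it; the furniture and walls round the work are solid. World frame = base frame: x ahead of the robot, y to its left, z up, the work surface at z = 0. Lengths are in mm, angles in rad, forces in N, time in s.
With the tool pointing down it reaches from about 300 to 750 mm from the base axis. Payload 8.5 kg.
Tool frame: the origin (TCP) lies on the centre line of the jaws, within the pads' length; the fingertips stand ctrl.tip_reach ahead of it and the grasp point (between the pads) lies 8 mm behind it (ctrl.tip_reach is the distance from the TCP to the fingertips, in mm); z points along the fingers, y is the direction in which the jaws open and shut (so a half turn about z gives the same grasp; the last joint's range is limited). The gripper opens to 88 mm and grips with 3 to 60 N. Pads are 18 mm wide; open, the fingers measure 123 mm over their backs; the gripper's body (75 mm by 187 mm) begins 45 mm behind the grasp point.
Start: joints at [1.094, 0.381, 1.297, -0, 1.464, -0.215], TCP at [142.343, 531.243, 249.748] pointing down, gripper open.
Joint ranges: [-3.11, 3.11], [-0.89, 2.33], [0.22, 2.48], [-1.42, 4.56], [0.17, 2.85], [-2.88, 2.88]. Speed limits (rad/s): [2.39, 2.39, 3.14, 3.14, 3.14, 3.14].

## Interface

Orientations are given as a 3x3 rotation matrix whose columns are the frame's x, y, z axes.
In Python, from rig import ctrl gives the robot as it stands. Calls block until the motion is done:
- ctrl.reach(position, orientation): joint-space move of the TCP to a pose.
- ctrl.move_l(position, frame=None, max_speed=150): straight line of the TCP; frame=None keeps the orientation; max_speed is the mean speed in mm/s.
- ctrl.movej(angles): joint-space move.
- ctrl.move_gripper(opening, effort=None): finger opening in mm; effort is the grip in N (None keeps the last); returns when the fingers have stopped.
- ctrl.wait(seconds).
- ctrl.ik(position, orientation): joint angles nearest the present ones, or None.
- ctrl.camera(name): name is "side" or "top"; returns a dict with "img" (420x560x3 uint8, red, green, blue), "camera_matrix" (3x3 intrinsics, pixels), "xyz" and "rotation" of the camera in the world. Camera axes: x right, y up, looking along -z (the intrinsics and any distortion apply to the point x, -y, -z); pixel columns grow to the right and rows downward; lengths in mm; the calibration is good to about 2 mm. A picture is of the moment at which its call begins. There is no depth.
A pose or a line that the arm cannot do raises ctrl.Unreachable and nothing moves.
- ctrl.sign_off(): hands the job in, once; it reports no verdict.
Readings, each from a call of its own:
- ctrl.get_clock(): time.
- ctrl.get_qpos(): joint angles.
- ctrl.get_qd(): joint speeds.
- ctrl.get_joint_torque(): joint torques, N m.
- ctrl.get_position(): TCP position.
- ctrl.get_tool_rot(): TCP orientation.
- ctrl.get_contact_force(): force on the tool from outside, world axes, zero at the start.
- ctrl.get_ft_torque(): the same for the moment, N m.
- ctrl.get_grip_width(): finger opening in mm.
Only numpy, scipy, OpenCV 4.12 (cv2) and the standard library are available. Lean on these libraries where they do the work, as an engineer would, in place of code of your own. Each camera call takes 0.05 s, during which the arm holds its last target.

## Working session

There is one attempt and no reset: what is moved stays moved. The work goes in short steps, each a Python script; the robot and the scene stay as the last script left them, time stands still between calls to the robot, and variables do not carry over. Pictures are saved under pics/ and viewed, and the job is handed in when it is done.

```bash
ls; mkdir -p pics; python3 - <<'E'
from rig import ctrl
import cv2, numpy as np
print(ctrl.get_clock(), ctrl.tip_reach)
for n in ("side","top"):
    c=ctrl.camera(n); cv2.imwrite(f"pics/{n}0.png",c["img"][:,:,::-1])
    print(n,c["camera_matrix"],c["xyz"],c["rotation"],[k for k in c])
    np.savez(f"{n}0.npz",**{k:np.array(v) for k,v in c.items()})
E
```

```text
pics
0.0 11.0
side [[494.88013177   0.         272.91981923]
 [  0.         494.88013177 209.49407779]
 [  0.           0.           1.        ]] [ 272.70266509 -817.39595964  475.16172876] [[ 0.96707796  0.09029934 -0.23792067]
 [-0.25446531  0.33299272 -0.90794452]
 [-0.00276094  0.93859569  0.34500798]] ['img', 'camera_matrix', 'xyz', 'rotation']
top [[490.24163716   0.         279.94766246]
 [  0.         490.24163716 210.84066039]
 [  0.           0.           1.        ]] [ 388.81820178  300.53017824 1061.89349316] [[ 0.00578562  0.98285814 -0.18427265]
 [-0.99998049  0.00612047  0.00124838]
 [ 0.00235481  0.18426183  0.98287437]] ['img', 'camera_matrix', 'xyz', 'rotation']
```

View pics/top0.png

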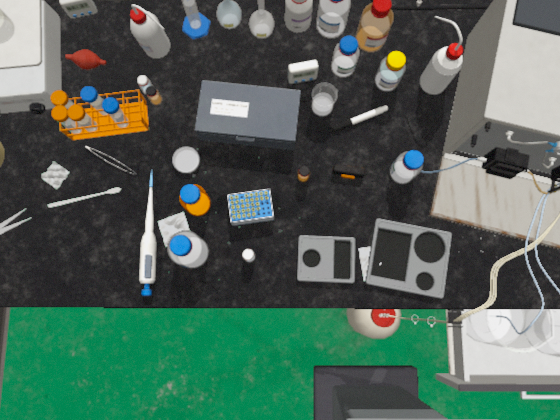

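View pics/side0.png

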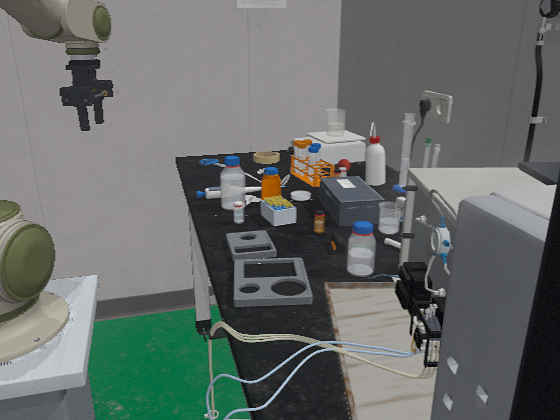

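```bash
cat > h.py <<'E'
import numpy as np, cv2
def load(n): return dict(np.load(n+".npz"))
def ray(c,u,v):
    K=c["camera_matrix"]; d=np.array([(u-K[0,2])/K[0,0],-(v-K[1,2])/K[1,1],-1.0])
    return np.array(c["xyz"]),np.array(c["rotation"])@d
def onz(c,u,v,z):
    o,d=ray(c,u,v); return o+d*(z-o[2])/d[2]
def proj(c,p):
    q=np.array(c["rotation"]).T@(np.array(p,float)-c["xyz"]); K=c["camera_matrix"]
    return np.array([K[0,2]+K[0,0]*q[0]/-q[2],K[1,2]+K[1,1]*q[1]/q[2]])
def tri(c1,p1,c2,p2):
    o1,d1=ray(c1,*p1);o2,d2=ray(c2,*p2); d1=d1/np.linalg.norm(d1); d2=d2/np.linalg.norm(d2)
    t=np.linalg.lstsq(np.stack([d1,-d2],1),o2-o1,rcond=None)[0]
    a,b=o1+t[0]*d1,o2+t[1]*d2; return (a+b)/2,np.linalg.norm(a-b)
E
python3 - <<'E'
from h import *
T=load("top0");S=load("side0")
I=T["img"][130:310,130:460,::-1]
cv2.imwrite("pics/topc.png",cv2.resize(I[:,:165],None,fx=4,fy=3.3*4/3.3,interpolation=cv2.INTER_CUBIC)[:600])
cv2.imwrite("pics/topl.png",cv2.resize(T["img"][140:290,135:315,::-1],None,fx=4,fy=4,interpolation=cv2.INTER_CUBIC))
cv2.imwrite("pics/topr.png",cv2.resize(T["img"][150:300,275:460,::-1],None,fx=4,fy=4,interpolation=cv2.INTER_CUBIC))
cv2.imwrite("pics/sidec.png",cv2.resize(S["img"][150:310,190:390,::-1],None,fx=3.7,fy=3.7,interpolation=cv2.INTER_CUBIC))
for n,p,q in [("botA",(181,246),(232,161)),("botB",(413,160),(363,227)),("orange",(190,194),(270,171))]: print(n,tri(T,p,S,q))
E
```

```text
botA (array([496.39641308, 486.91533553, 132.15695507]), np.float64(5.055629247593958))
botB (array([678.89722897,  27.547653  ,  98.16101633]), np.float64(4.2580255227681425))
orange (array([603.8051233 , 480.44724096,  97.66884746]), np.float64(1.6831290556141085))
```

View pics/topl.png

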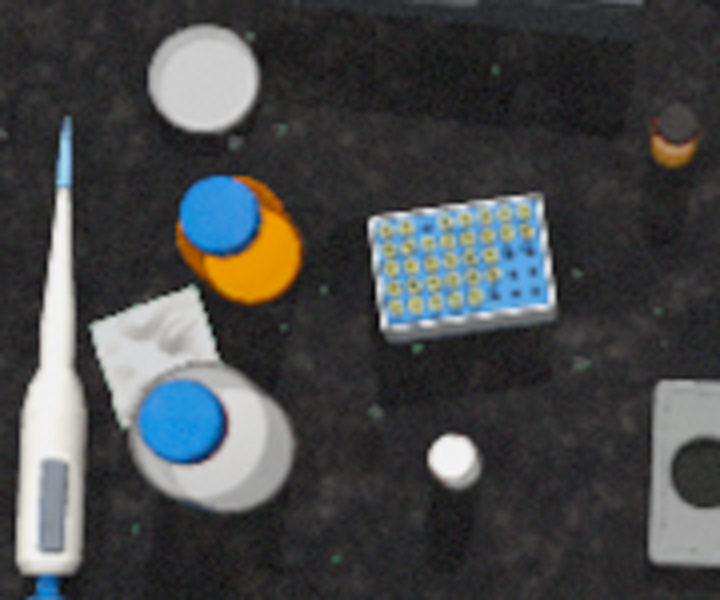

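View pics/topr.png

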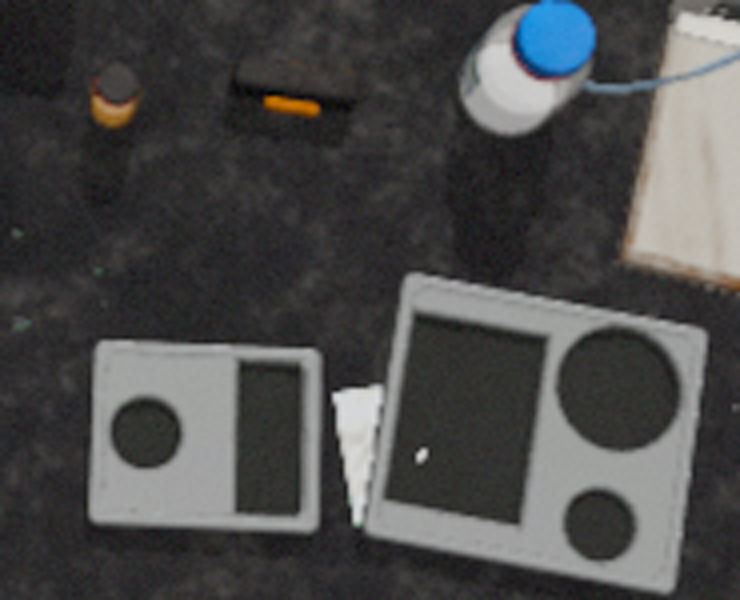

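View pics/sidec.png

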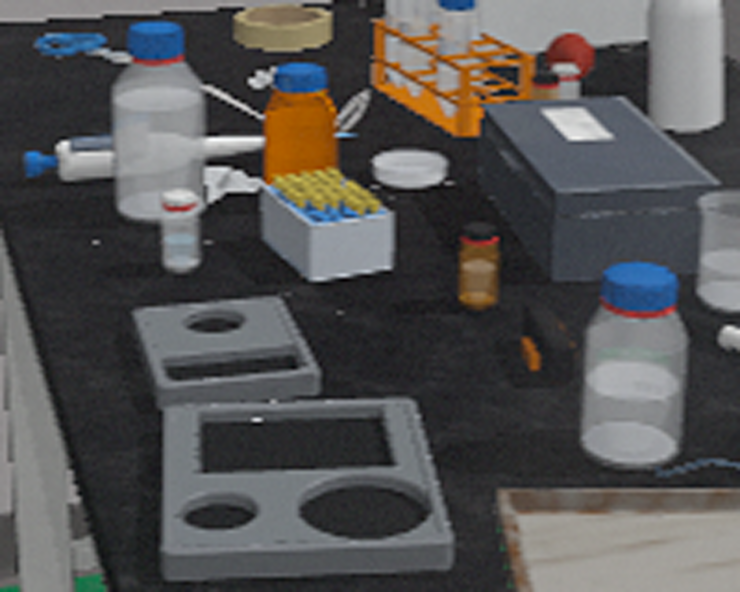

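```bash
python3 - <<'E'
from h import *
T=load("top0");S=load("side0")
a=cv2.resize(T["img"][215:300,360:455,::-1],None,fx=4.1,fy=4.1,interpolation=cv2.INTER_CUBIC)
b=cv2.resize(S["img"][250:310,225:320,::-1],None,fx=4.1,fy=4.1,interpolation=cv2.INTER_CUBIC)
b=cv2.copyMakeBorder(b,0,a.shape[0]-b.shape[0],0,0,cv2.BORDER_CONSTANT)
cv2.imwrite("pics/speck.png",np.hstack([a,b]))
def cen(c,x0,x1,y0,y1):
    g=c["img"][y0:y1,x0:x1].min(2).astype(int); m=g>190; ys,xs=np.nonzero(m); print(len(xs)); return xs.mean()+x0,ys.mean()+y0
p=cen(T,372,390,255,272); q=cen(S,250,270,259,268); print(p,q,tri(T,p,S,q), onz(T,*p,8),onz(S,*q,8))
a=cv2.resize(T["img"][70:110,130:170,::-1],None,fx=7,fy=7,interpolation=cv2.INTER_CUBIC)
b=cv2.resize(S["img"][205:255,305:350,::-1],None,fx=7,fy=7,interpolation=cv2.INTER_CUBIC)[:280]
cv2.imwrite("pics/v.png",np.hstack([a,b]))
E
```

```text
1
1
(np.float64(380.0), np.float64(263.0)) (np.float64(259.0), np.float64(263.0)) (array([476.05557285,  85.13029467,  16.77140508]), np.float64(5.814483995889382)) [473.88928908  83.87857716   8.        ] [483.0000871  102.56826178   8.        ]
```

View pics/speck.png

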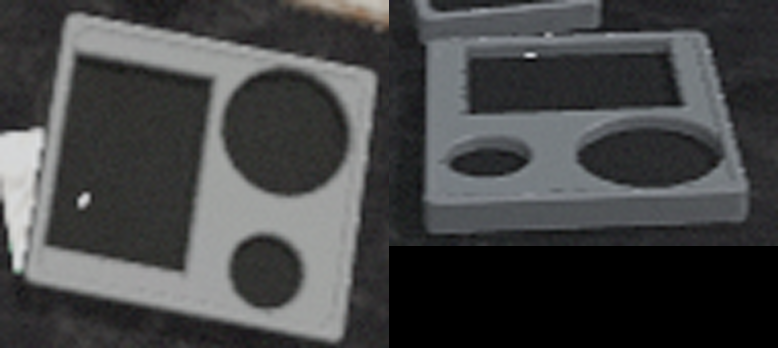

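View pics/v.png

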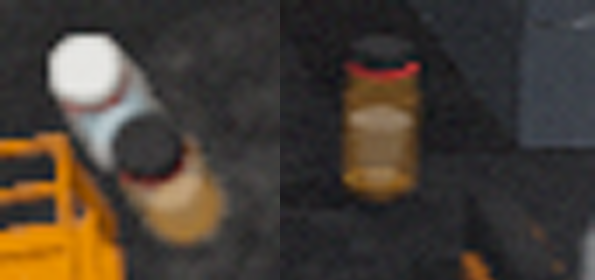

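```bash
cat > meas.py <<'E'
from h import *
T=load("top0");S=load("side0")
def trayfit(x0,x1,y0,y1,W,L):
    im=T["img"][y0:y1,x0:x1]; hsv=cv2.cvtColor(im,cv2.COLOR_RGB2HSV)
    m=((hsv[...,2]>105)&(hsv[...,2]<200)&(hsv[...,1]<40)).astype(np.uint8)
    n,l,st,_=cv2.connectedComponentsWithStats(m); k=1+st[1:,4].argmax(); m=(l==k).astype(np.uint8)
    cs,h=cv2.findContours(m,cv2.RETR_CCOMP,cv2.CHAIN_APPROX_NONE)
    out=[]
    for c,hh in zip(cs,h[0]):
        if cv2.contourArea(c)<60: continue
        w=np.array([onz(T,p[0][0]+x0,p[0][1]+y0,17)[:2] for p in c],np.float32)
        out.append((hh[3]<0,cv2.minAreaRect(w),cv2.contourArea(w)))
    return out
if __name__=="__main__":
    for a in [(360,460,215,300),(290,358,230,290)]:
        for o in trayfit(*a,0,0): print(o)
E
python3 meas.py
```

```text
(np.True_, ((487.9793701171875, 34.914024353027344), (188.9599609375, 143.85372924804688), 79.20024871826172), 23409.73100976318)
(np.False_, ((436.868408203125, -7.200035095214844), (40.599517822265625, 39.79603576660156), 43.882164001464844), 1271.383498036078)
(np.False_, ((509.2654113769531, -21.42766571044922), (67.91510009765625, 68.70988464355469), 43.8375358581543), 3742.4776132065604)
(np.False_, ((493.123046875, 61.23219299316406), (78.02725219726562, 107.73230743408203), 79.03671264648438), 7985.540084732522)
(np.True_, ((482.5240783691406, 200.89735412597656), (121.15343475341797, 97.72521209716797), 88.03997802734375), 11415.71346126683)
(np.False_, ((484.05572509765625, 231.42552185058594), (40.469852447509766, 40.53837585449219), 0.34115907549858093), 1275.3710009129718)
(np.False_, ((481.52252197265625, 166.30462646484375), (38.589111328125, 85.70096588134766), 89.18885803222656), 3196.774218233768)
```

```bash
cat > trays.py <<'E'
from meas import *
def kab(a,b):
    a=np.array(a,float);b=np.array(b,float);ca,cb=a.mean(0),b.mean(0)
    u=np.sum((a-ca)*(b-cb));v=np.sum((a-ca)[:,0]*(b-cb)[:,1]-(a-ca)[:,1]*(b-cb)[:,0])
    t=np.arctan2(v,u);R=np.array([[np.cos(t),-np.sin(t)],[np.sin(t),np.cos(t)]]);return t,R,cb-R@ca
LL=dict(vial=(-43,-40),bottle=(31,-40),rack=(0,38)); LS=dict(vial=(0,32),cassette=(0,-34))
o=[x[1][0] for x in trayfit(360,460,215,300,0,0)[1:]]; tL,RL,oL=kab(list(LL.values()),o)
o2=[x[1][0] for x in trayfit(290,358,230,290,0,0)[1:]]; tS,RS,oS=kab(list(LS.values()),o2)
if __name__=="__main__":
    print(np.degrees(tL),oL,[RL@np.array(v)+oL for v in LL.values()],o)
    print(np.degrees(tS),oS,[RS@np.array(v)+oS for v in LS.values()],o2)
    im=cv2.resize(S["img"][220:320,220:330,::-1],None,fx=6,fy=6,interpolation=cv2.INTER_CUBIC)
    it=cv2.resize(T["img"][210:310,290:460,::-1],None,fx=4,fy=4,interpolation=cv2.INTER_CUBIC)
    for R,oo,W,L in((RL,oL,144,166),(RS,oS,98,122)):
        for z in (17,):
            P=[np.append(R@np.array([sx*W/2,sy*L/2])+oo,z) for sx,sy in((1,1),(1,-1),(-1,-1),(-1,1))]
            for c,i,off,f in((S,im,(220,220),6),(T,it,(290,210),4)):
                q=np.array([(proj(c,p)+.5-off)*f for p in P]).astype(int); cv2.polylines(i,[q],True,(0,0,255),1)
    cv2.imwrite("pics/ovs.png",im);cv2.imwrite("pics/ovt.png",it)
E
python3 trays.py
```

```text
-10.729590594479049 [486.28879283  23.87870269] [array([436.59360883,  -7.41648364]), array([509.29985036, -21.1933644 ]), array([493.36340727,  61.21434023])] [(436.868408203125, -7.200035095214844), (509.2654113769531, -21.42766571044922), (493.123046875, 61.23219299316406)]
-2.2276828842921814 [482.82799414 199.86431841] [array([484.07185353, 231.84013449]), array([481.50639354, 165.89001383])] [(484.05572509765625, 231.42552185058594), (481.52252197265625, 166.30462646484375)]
```

```bash
sleep 3
```

```text
(no output)
```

View pics/ovs.png

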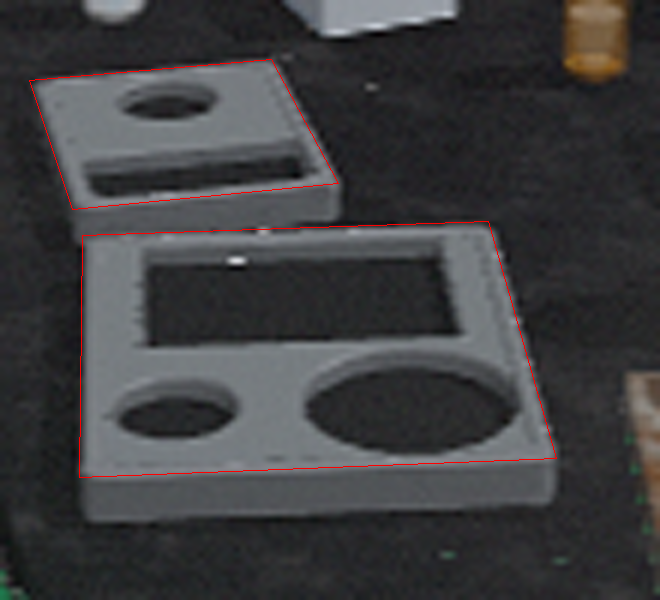

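View pics/ovt.png

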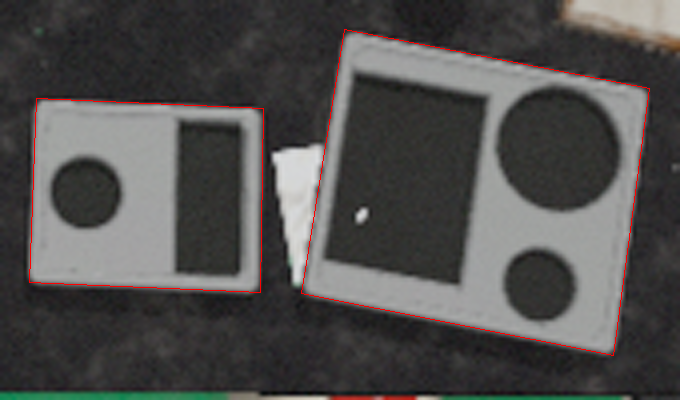

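```bash
python3 - <<'E'
from h import *
T=load("top0");S=load("side0")
a=T["img"][232:285,366:412,::-1].astype(float); b=S["img"][255:282,240:300,::-1].astype(float)
f=lambda x,s:cv2.resize(np.clip((x-20)*2.2,0,255).astype(np.uint8),None,fx=s,fy=s,interpolation=cv2.INTER_NEAREST)
A=f(a,8);B=f(b,6);B=cv2.copyMakeBorder(B,0,A.shape[0]-B.shape[0],0,0,cv2.BORDER_CONSTANT)
cv2.imwrite("pics/sp2.png",np.hstack([A,B]))
print(T["img"][259:268,376:386].tolist()[1:8]); print(S["img"][261:266,254:265].max(2)); print(S["img"][263,254:265])
E
```

```text
[[[46, 47, 43], [48, 48, 42], [47, 49, 45], [53, 54, 53], [50, 56, 49], [49, 48, 47], [48, 46, 45], [45, 49, 45], [51, 52, 52], [46, 49, 47]], [[50, 45, 46], [48, 48, 44], [50, 47, 46], [51, 50, 48], [52, 48, 48], [48, 48, 45], [50, 48, 47], [50, 48, 47], [44, 46, 41], [53, 54, 51]], [[49, 49, 45], [52, 52, 51], [51, 52, 49], [55, 51, 51], [157, 158, 159], [149, 148, 150], [49, 49, 48], [50, 49, 49], [47, 49, 45], [49, 49, 45]], [[53, 52, 51], [50, 49, 49], [47, 52, 52], [156, 157, 157], [205, 205, 206], [170, 170, 171], [46, 46, 44], [54, 49, 51], [49, 47, 47], [53, 53, 51]], [[49, 48, 47], [47, 50, 48], [45, 49, 46], [179, 179, 180], [188, 188, 189], [119, 119, 116], [52, 50, 50], [51, 53, 48], [51, 53, 47], [51, 51, 49]], [[52, 50, 48], [51, 50, 51], [53, 54, 48], [124, 124, 125], [119, 117, 119], [52, 50, 48], [51, 51, 48], [51, 49, 47], [47, 50, 47], [49, 52, 50]], [[50, 50, 49], [54, 54, 50], [50, 52, 51], [51, 53, 49], [49, 47, 42], [48, 47, 44], [51, 51, 49], [48, 48, 47], [45, 49, 43], [47, 48, 43]]]
[[ 92  94  86  90  85  80  83  78  77  80  85]
 [ 86  85  86  86  82  84  82  87  88  86  90]
 [ 93  90  92  88 181 224 175  71  74  73  76]
 [ 41  34  32  37  26  28  26  37  40  42  41]
 [ 44  46  44  36  43  46  39  43  45  42  41]]
[[ 84  88  93]
 [ 84  86  90]
 [ 86  89  92]
 [ 82  84  88]
 [175 178 181]
 [218 219 224]
 [168 171 175]
 [ 65  66  71]
 [ 68  71  74]
 [ 65  69  73]
 [ 69  73  76]]
```

View pics/sp2.png

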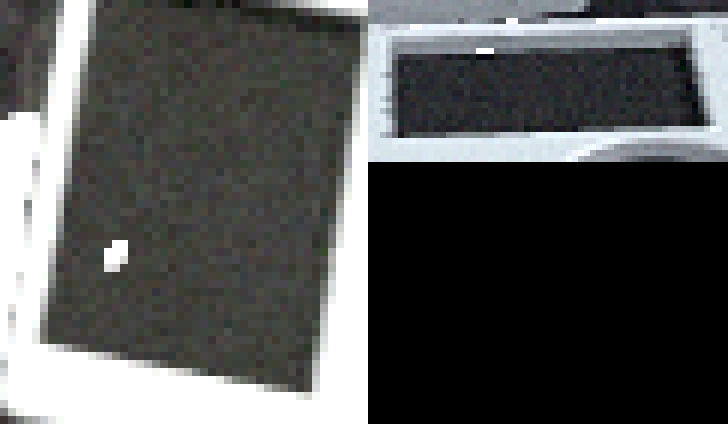

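```bash
cat > objs.py <<'E'
from h import *
T=load("top0");S=load("side0")
def comp(m,x0,y0):
    n,l,st,ce=cv2.connectedComponentsWithStats(m.astype(np.uint8)); k=1+st[1:,4].argmax()
    mm=(l==k).astype(np.uint8); c=max(cv2.findContours(mm,cv2.RETR_EXTERNAL,cv2.CHAIN_APPROX_NONE)[0],key=cv2.contourArea)
    return c[:,0].astype(np.float32)+[x0,y0]
def roi(x0,x1,y0,y1,c=T):
    im=c["img"][y0:y1,x0:x1]; return im,cv2.cvtColor(im,cv2.COLOR_RGB2HSV)
if __name__=="__main__":
    im,h=roi(238,260,244,266); c=comp(h[...,2]>150,238,244); print("v1 cap",cv2.minEnclosingCircle(c),c.min(0),c.max(0)); (u,v),_=cv2.minEnclosingCircle(c); print(onz(T,u,v,53))
    im,h=roi(294,316,160,186); c=comp((h[...,0]>5)&(h[...,0]<25)&(h[...,1]>120),294,160); print("v2 body",c.min(0),c.max(0))
    im,h=roi(395,432,145,190); c=comp((h[...,0]>95)&(h[...,0]<120)&(h[...,1]>150),395,145);(u,v),r=cv2.minEnclosingCircle(c); print("bot cap",u,v,r,c.min(0),c.max(0),onz(T,u,v,103))
    im,h=roi(215,285,180,230); c=comp(h[...,2]>105,215,180)
    w=np.array([onz(T,*p,42)[:2] for p in c],np.float32); print("rack",cv2.minAreaRect(w))
    hand=[(227.5,194.5),(270.5,189),(273.5,216),(231,222)]; w=np.array([onz(T,u-.4,v-.4,42)[:2] for u,v in hand],np.float32); print(w,cv2.minAreaRect(w))
    im,h=roi(330,368,160,188); c=comp((h[...,0]>5)&(h[...,0]<25)&(h[...,1]>120)&(h[...,2]>120),330,160); print("clip",c.min(0),c.max(0))
    for z in(12,): w=np.array([onz(T,*p,z)[:2] for p in c],np.float32); print(cv2.minAreaRect(w))
    f=lambda x,s:cv2.resize(np.clip((x.astype(float)-8)*5,0,255).astype(np.uint8),None,fx=s,fy=s,interpolation=cv2.INTER_CUBIC)
    a=f(T["img"][155:192,290:370,::-1],9); cv2.imwrite("pics/cas.png",a)
    b=f(S["img"][215:265,300:360,::-1],9); cv2.imwrite("pics/cass.png",b)
E
python3 objs.py
```

```text
Traceback (most recent call last):
  File "objs.py", line 10, in <module>
    im,h=roi(238,260,244,266); c=comp(h[...,2]>150,238,244); print("v1 cap",cv2.minEnclosingCircle(c),c.min(0),c.max(0)); (u,v),_=cv2.minEnclosingCircle(c); print(onz(T,u,v,53))
                                                                            ~~~~~~~~~~~~~~~~~~~~~~^^^
cv2.error: OpenCV(4.12.0) /io/opencv/modules/imgproc/src/shapedescr.cpp:201: error: (-215:Assertion failed) count >= 0 && (depth == CV_32F || depth == CV_32S) in function 'minEnclosingCircle'
```

```bash
sleep 2
sed -i 's/return c\[:,0\].astype(np.float32)+\[x0,y0\]/return (c[:,0]+[x0,y0]).astype(np.float32)/' objs.py; python3 objs.py
```

```text
v1 cap ((248.0, 254.5), 6.265082359313965) [242. 249.] [253. 260.]
[486.0953773  364.50221733  53.        ]
v2 body [297. 171.] [309. 181.]
bot cap 413.5 159.0 9.962529182434082 [404. 150.] [423. 168.] [677.4392229   28.60596564 103.        ]
rack ((589.7880249023438, 362.5545349121094), (68.56212615966797, 93.772216796875), 8.468596458435059)
[[615.60394 411.99362]
 [628.2037  320.5356 ]
 [569.71106 313.64258]
 [556.3142  403.09775]] ((592.209716796875, 362.173828125), (59.94905471801758, 92.32183837890625), 7.84398889541626)
clip [341. 174.] [354. 178.]
((665.0713500976562, 150.54617309570312), (29.248138427734375, 6.464202404022217), 81.95343780517578)
```

```bash
sleep 2
```

```text
(no output)
```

View pics/cas.png

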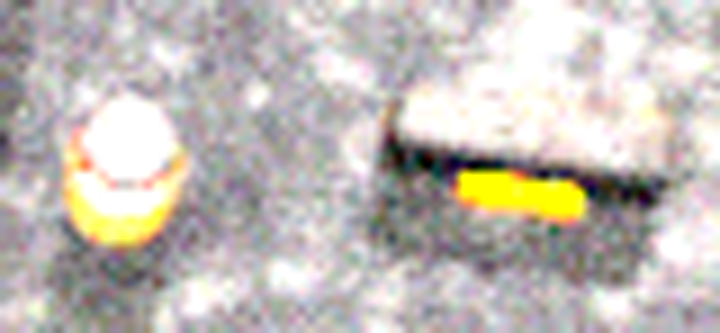

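View pics/cass.png

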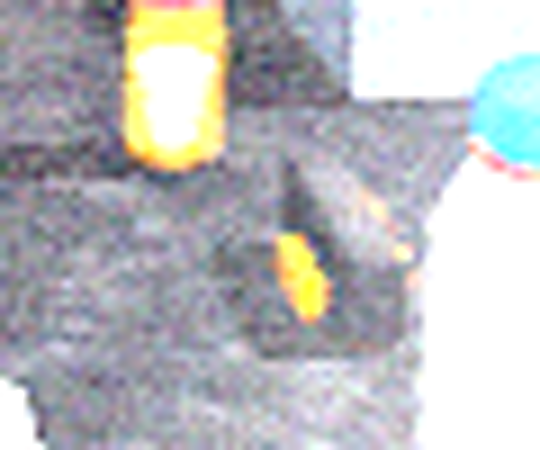

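```bash
python3 - <<'E'
from h import *
T=load("top0");S=load("side0")
a=onz(T,290+(393+.5)/9-.5,155+(143+.5)/9-.5,26);b=onz(T,290+(663+.5)/9-.5,155+(180+.5)/9-.5,26); print("edge",a,b,np.linalg.norm(a-b))
d=(a-b)[:2]/np.linalg.norm((a-b)[:2]); n=np.array([d[1],-d[0]]); m=(a+b)[:2]/2
print("cass y",d,"x",n,"barmid",m+9*n,"origin",m+6*n, np.degrees(np.arctan2(n[1],n[0])))
c=np.array([665.07,150.55]);th=np.radians(81.95-90); nn=np.array([np.cos(th),np.sin(th)]); print("from clip: origin",c+9*nn,"barmid",c+12*nn)
p=onz(T,290+129.5/9-.5,155+142.5/9-.5,54.5); print("v2",p)
print("v1",onz(T,247.7,254.3,54.5), "bot",onz(T,413.5,159,105))
# side checks: project caps and bases into the side view
o=S["img"][...,::-1].copy(); o=cv2.resize(o[150:310,190:390],None,fx=3.7,fy=3.7,interpolation=cv2.INTER_CUBIC)
def dr(cx,cy,r,z,col):
    q=np.array([(proj(S,(cx+r*np.cos(t),cy+r*np.sin(t),z))+.5-[190,150])*3.7 for t in np.linspace(0,6.28,40)]).astype(int); cv2.polylines(o,[q],True,col,1)
v1=onz(T,247.7,254.3,54.5);bb=onz(T,413.5,159,105)
for v in(v1,p): dr(v[0],v[1],12,55,(0,0,255)); dr(v[0],v[1],13.5,0,(0,255,0))
dr(bb[0],bb[1],20,106,(0,0,255));dr(bb[0],bb[1],28,0,(0,255,0))
th=np.radians(7.84);R=np.array([[np.cos(th),-np.sin(th)],[np.sin(th),np.cos(th)]])
for z in(0,42):
    q=np.array([(proj(S,np.append(R@np.array(e)+[592.2,362.2],z))+.5-[190,150])*3.7 for e in((31,46),(31,-46),(-31,-46),(-31,46))]).astype(int);cv2.polylines(o,[q],True,(0,255,255),1)
X=np.array([n,d]).T; og=c+9*nn
for z in(0,26):
    q=np.array([(proj(S,np.append(X@np.array(e)+og,z))+.5-[190,150])*3.7 for e in((12,35),(12,-35),(-6,-35),(-6,35))]).astype(int);cv2.polylines(o,[q],True,(255,0,255),1)
cv2.imwrite("pics/ov2.png",o)
E
```

```text
edge [673.52275121 183.3759689   26.        ] [664.67696309 118.06196498  26.        ] 65.91029567598945
cass y [0.1342095  0.99095298] x [ 0.99095298 -0.1342095 ] barmid [678.01843397 149.5110814 ] origin [675.04557503 149.91370991] -7.7129118587710055
from clip: origin [673.98131616 149.28966502] barmid [676.95175488 148.86955336]
v2 [665.53295017 248.91049182  54.5       ]
v1 [486.35853564 365.03118273  54.5       ] bot [676.83723525  29.17312813 105.        ]
```

```bash
sleep 2
```

```text
(no output)
```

View pics/ov2.png

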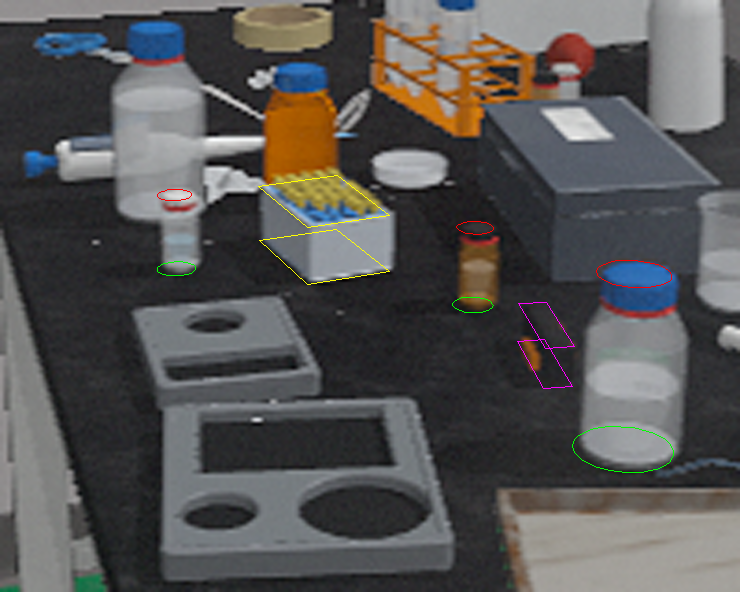

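```bash
python3 - <<'E'
from h import *
T=load("top0");S=load("side0")
for n,u,v,z in [("box front top edge L",197,132,80),("R",298,140,80),("boxbot R",296,143,0),("beaker bot",322,112,0),("pen",352,124,0),("whitebot base",432,92,0),("clear wall bot base",385,88,0),("box-machine corner",452,140,0),("board TL",446,155,0),("board BL",432,212,0),("bracket",487,170,60),("desk strip",320,5,0)]:
    print(n,onz(T,u,v,z).round())
print(tri(T,(299,91),S,(377,184)), tri(T,(300,90),S,(384,199)))
from rig import ctrl
print(ctrl.get_tool_rot(), ctrl.get_qpos())
E
```

```text
box front top edge L [740. 474.  80.]
R [724. 262.  80.]
boxbot R [744. 264.   0.]
beaker bot [819. 204.   0.]
pen [790. 136.   0.]
whitebot base [869. -51.   0.]
clear wall bot base [879.  58.   0.]
box-machine corner [754. -90.   0.]
board TL [718. -74.   0.]
board BL [587. -36.   0.]
bracket [ 667. -138.   60.]
desk strip [1090.  206.    0.]
(array([822.86053126, 260.7410415 , 107.0441429 ]), np.float64(2.931696464854044)) (array([843.38330484, 256.91761196,  66.84312534]), np.float64(2.9099812130220695))
[[-9.65925750e-01  2.58818715e-01 -5.63205071e-04]
 [ 2.58819191e-01  9.65925190e-01 -1.07374211e-03]
 [ 2.66109411e-04 -1.18292344e-03 -9.99999265e-01]] [ 1.09368799e+00  3.81085807e-01  1.29811203e+00  7.27611081e-06
  1.46360728e+00 -2.15309731e-01]
```

```bash
cat > mv.py <<'E'
import numpy as np
from rig import ctrl
def frame(deg):
    a=np.radians(deg); y=np.array([np.cos(a),np.sin(a),0]); z=np.array([0,0,-1.]); return np.stack([np.cross(y,z),y,z],1)
E
python3 - <<'E'
from mv import *
for n,x,y,z,degs in [("v1",487,365,27,(0,180,90,-90)),("v1up",487,365,130,(0,180)),("rack",592,362,29,(8,188)),("rackup",592,362,130,(8,188)),("rackpl",493,61,130,(79,259)),("v2",666,249,27,(0,180,90,-90,45,-135)),("v2up",666,249,110,(0,180,90,-90)),("v2pl",437,-7,130,(0,180,90,-90)),("bot",677,29,58,(0,180,90,-90)),("botup",677,29,140,(0,180,90,-90)),("botpl",509,-21,140,(0,180,90,-90)),("cas",677,149,25,(-8,172)),("casup",677,149,110,(-8,172)),("caspl",481,166,110,(88,-92))]:
    for d in degs:
        q=ctrl.ik([x,y,z],frame(d)); print(n,d,None if q is None else np.round(q,2))
E
```

```text
v1 0 [ 0.45  0.71  1.41 -0.    1.02  0.45]
v1 180 [ 0.45  0.71  1.41 -0.    1.02 -2.69]
v1 90 [ 0.45  0.71  1.41 -0.    1.02 -1.12]
v1 -90 [ 0.45  0.71  1.41 -0.    1.02  2.02]
v1up 0 [ 0.45  0.59  1.31 -0.    1.25  0.45]
v1up 180 [ 0.45  0.59  1.31 -0.    1.25 -2.69]
rack 8 [ 0.38  0.83  1.12 -0.    1.19  0.24]
rack 188 None
rackup 8 [ 0.38  0.73  1.02 -0.    1.4   0.24]
rackup 188 None
rackpl 79 [-0.12  0.42  1.63 -0.    1.1  -1.49]
rackpl 259 [-0.12  0.42  1.63 -0.    1.1   1.65]
v2 0 [ 0.19  0.86  1.06 -0.    1.23  0.19]
v2 180 None
v2 90 [ 0.19  0.86  1.06 -0.    1.23 -1.38]
v2 -90 [ 0.19  0.86  1.06 -0.    1.23  1.76]
v2 45 [ 0.19  0.86  1.06 -0.    1.23 -0.59]
v2 -135 [ 0.19  0.86  1.06 -0.    1.23  2.55]
v2up 0 [ 0.19  0.77  0.98 -0.    1.39  0.19]
v2up 180 None
v2up 90 [ 0.19  0.77  0.98 -0.    1.39 -1.38]
v2up -90 [ 0.19  0.77  0.98 -0.    1.39  1.76]
v2pl 0 [-0.29  0.33  1.78 -0.    1.03 -0.29]
v2pl 180 [-0.29  0.33  1.78 -0.    1.03  2.85]
v2pl 90 [-0.29  0.33  1.78 -0.    1.03 -1.86]
v2pl -90 [-0.29  0.33  1.78 -0.    1.03  1.28]
bot 0 [-0.13  0.77  1.15 -0.    1.22 -0.13]
bot 180 None
bot 90 [-0.13  0.77  1.15 -0.    1.22 -1.7 ]
bot -90 [-0.13  0.77  1.15 -0.    1.22  1.44]
botup 0 [-0.13  0.69  1.07 -0.    1.39 -0.13]
botup 180 None
botup 90 [-0.13  0.69  1.07 -0.    1.39 -1.7 ]
botup -90 [-0.13  0.69  1.07 -0.    1.39  1.44]
botpl 0 [-0.27  0.42  1.58 -0.    1.14 -0.27]
botpl 180 [-0.27  0.42  1.58 -0.    1.14  2.87]
botpl 90 [-0.27  0.42  1.58 -0.    1.14 -1.84]
botpl -90 [-0.27  0.42  1.58 -0.    1.14  1.3 ]
cas -8 [ 0.05  0.83  1.13 -0.    1.18  0.19]
cas 172 None
casup -8 [ 0.05  0.74  1.05 -0.    1.35  0.19]
casup 172 None
caspl 88 [ 0.1   0.46  1.62 -0.    1.06 -1.44]
caspl -92 [ 0.1   0.46  1.62 -0.    1.06  1.7 ]
```

```bash
cat >> mv.py <<'E'
TR=11.0
def go(x,y,z,deg,v=250): ctrl.move_l([x,y,z],frame(deg),max_speed=v)
def pick(x,y,tip,deg,op,eff,over,lift):
    """tip: fingertip height on the object"""
    ctrl.move_gripper(op,20)
    ctrl.reach([x,y,over],frame(deg))
    go(x,y,tip+TR+15,deg,200); go(x,y,tip+TR,deg,60)
    f=np.array(ctrl.get_contact_force()); 
    ctrl.move_gripper(0,eff); w=ctrl.get_grip_width()
    go(x,y,lift,deg,150)
    print("pick",np.round(f,1),"width",round(w,1),"->",round(ctrl.get_grip_width(),1),"F",np.round(ctrl.get_contact_force(),1),"t",round(ctrl.get_clock(),1))
def place(x,y,tip,deg,op,carry,up,v=250):
    go(x,y,carry,deg,v)
    z0=tip+TR+8
    go(x,y,z0+12,deg,180); f0=np.array(ctrl.get_contact_force())
    go(x,y,z0+2,deg,40); z=z0+2
    while z>z0-1.5:
        f=np.array(ctrl.get_contact_force())-f0
        if f[2]>2.5: break
        z-=0.7; go(x,y,z,deg,30)
    f=np.array(ctrl.get_contact_force())-f0
    print("place dz",round(z-z0,2),"tcp",np.round(ctrl.get_position(),1),"dF",np.round(f,1),"w",round(ctrl.get_grip_width(),1))
    ctrl.move_gripper(op,None); ctrl.wait(0.2)
    go(x,y,up,deg,200); print("t",round(ctrl.get_clock(),1))
def snap(n):
    import cv2
    for k in("top","side"):
        c=ctrl.camera(k); np.savez(f"{k}_{n}.npz",**{a:np.array(b) for a,b in c.items()})
E
python3 - <<'E'
from mv import *
pick(592.5,362,14,7.84,86,20,110,120)
E
```

```text
pick [-0.1  0.5  0.1] width 61.9 -> 61.9 F [ 0.2 -1.  -1. ] t 4.3
```

```bash
python3 - <<'E'
from mv import *
place(494,61.2,14,79.27,76,120,150)
snap("rack")
import cv2
from h import *
T=load("top_rack");S=load("side_rack")
print(T["img"].shape)
a=cv2.resize(T["img"][205:305,340:460,::-1],None,fx=3.3,fy=3.3,interpolation=cv2.INTER_CUBIC)
b=cv2.resize(S["img"][220:310,215:325,::-1],None,fx=3.6,fy=3.6,interpolation=cv2.INTER_CUBIC)
h=max(len(a),len(b)); p=lambda i:cv2.copyMakeBorder(i,0,h-len(i),0,0,cv2.BORDER_CONSTANT)
cv2.imwrite("pics/rack.png",np.hstack([p(a),p(b)]))
E
```

```text
place dz -0.1 tcp [494.1  61.2  33.1] dF [-1.2  0.2  5.6] w 61.8
t 9.0
(420, 560, 3)
```

```bash
sleep 8
```

```text
(no output)
```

View pics/rack.png

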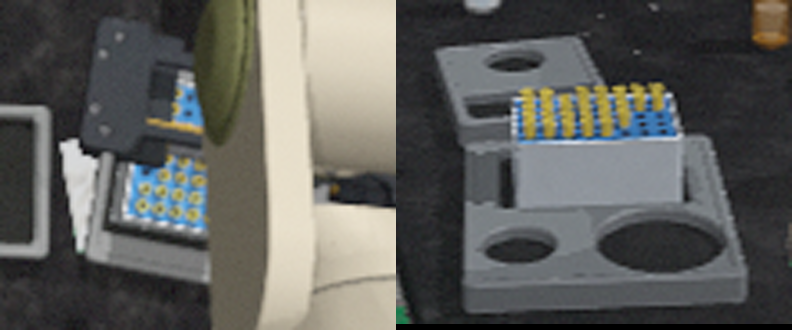

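The rack sits level in its recess: in the side crop its foot is below the rim at (600,205). First contact was also at the nominal floor height. Next is the brown vial. Candidates by top pixel are (304,171), standing alone by the trays, and the pair at (145,82)/(155,95) behind the orange rack at the back. The one by the trays is meant, as already seen enlarged.

```bash
python3 - <<'E'
from mv import *
pick(666.5,249,15,79.27,50,12,110,110)
place(437.6,-7.4,15,79.27,45,115,140)
pick(678,29,46.5,34.3,84,28,190,165)
E
```

```text
pick [-0.2  0.8  0.1] width 25.8 -> 25.7 F [ 0.3 -1.2 -0.3] t 12.8
place dz -0.1 tcp [437.7  -7.4  34.1] dF [-0.6  0.5  4.2] w 25.8
t 17.4
pick [-0.2 -1.1  0.3] width 54.4 -> 54.5 F [-0.4  0.  -1.2] t 21.6
```

```bash
python3 - <<'E'
from mv import *
place(510,-21.2,46.5,34.3,66,165,190)
ctrl.move_gripper(40,12)
pick(678,149.2,14,-8,40,12,120,110)
snap("bot")
E
```

```text
place dz -0.1 tcp [510.1 -21.2  65.6] dF [-0.7  0.   2.7] w 54.4
t 25.6
pick [ 0.3 -0.  -0.7] width 18.0 -> 17.7 F [-0.4 -0.2  0.6] t 29.5
```

```bash
sleep 4; python3 - <<'E'
from h import *
T=load("top_bot");S=load("side_bot")
a=cv2.resize(T["img"][150:305,290:460,::-1],None,fx=2.3,fy=2.3,interpolation=cv2.INTER_CUBIC)
b=cv2.resize(S["img"][150:320,205:365,::-1],None,fx=2.4,fy=2.4,interpolation=cv2.INTER_CUBIC)
h=max(len(a),len(b)); p=lambda i:cv2.copyMakeBorder(i,0,h-len(i),0,0,cv2.BORDER_CONSTANT)
cv2.imwrite("pics/bot.png",np.hstack([p(a),p(b)]))
E
```

```text
(no output)
```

View pics/bot.png

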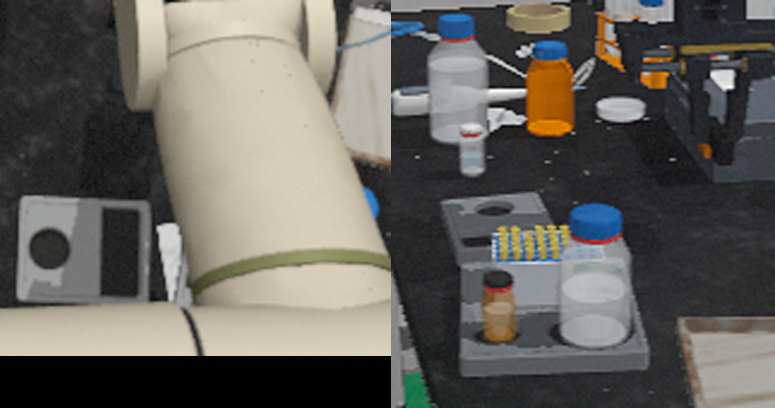

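The rack, brown vial and bottle stand upright in the large tray (side crop (530,245), (500,305) and (595,280)). The cassette hangs in the jaws at (720,140).

```bash
python3 - <<'E'
from mv import *
place(482.6,168.9,14,87.77,28,110,130)
pick(487.2,365,15,0,50,12,120,110)
place(485.1,231.8,15,0,45,110,150)
go(485,231.8,150,0)
ctrl.movej([1.094,0.381,1.297,0,1.464,-0.215]); ctrl.wait(0.3)
snap("end"); print(ctrl.get_clock())
E
```

```text
place dz -0.1 tcp [482.7 168.9  33.1] dF [-1.3  1.4  2.6] w 17.6
t 34.2
pick [-0.5  0.1 -0.1] width 26.0 -> 25.9 F [-0.6 -0.  -0.3] t 38.5
place dz -0.1 tcp [485.2 231.8  34.1] dF [-1.3  0.6  3.3] w 26.0
t 42.3
44.625
```

```bash
sleep 8; python3 - <<'E'
from h import *
T=load("top_end");S=load("side_end")
a=cv2.resize(T["img"][200:305,285:460,::-1],None,fx=4.4,fy=4.4,interpolation=cv2.INTER_CUBIC)
b=cv2.resize(S["img"][200:320,215:330,::-1],None,fx=4.9,fy=4.9,interpolation=cv2.INTER_CUBIC)
cv2.imwrite("pics/endt.png",a);cv2.imwrite("pics/ends.png",b);cv2.imwrite("pics/endf.png",T["img"][...,::-1])
E
```

```text
(no output)
```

View pics/endt.png

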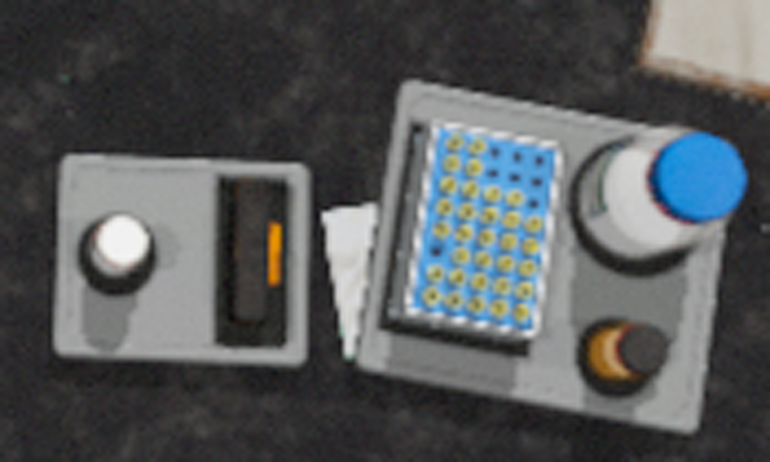

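View pics/ends.png

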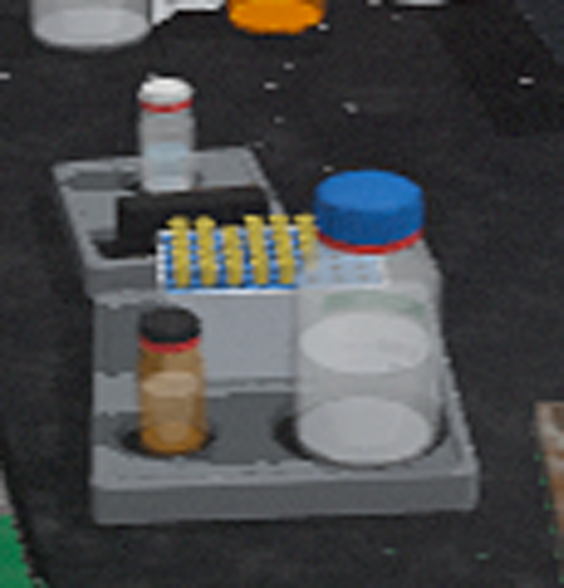

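View pics/endf.png

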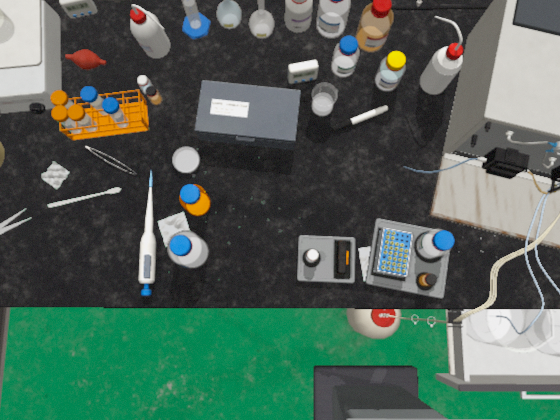

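```bash
python3 - <<'E'
from trays import *
T=load("top_end")
f=lambda u,v,z:onz(T,285+(u+.5)/4.4-.5,200+(v+.5)/4.4-.5,z)[:2]
c=np.array([f(*p,50) for p in((435,122),(562,143),(532,335),(408,312))]); l=(c-oL)@RL; print("rack in tray",l.round(1),l.mean(0))
print("bottle",(f(699,176,114)-oL)@RL,"v2",(f(645,350,62.5)-oL)@RL,"v1",(f(123,239,62.5)-oS)@RS)
print("cass clip",(f(274,254,20)-oS)@RS)
E
```

```text
rack in tray [[ 46.5  68.9]
 [ 48.2   8.3]
 [-44.    9.1]
 [-44.6  67.5]] [ 1.52059218 38.41696763]
bottle [ 32.84581352 -37.87226672] v2 [-42.09622044 -39.91520909] v1 [ 3.04485352 32.45120706]
cass clip [  3.36095662 -43.39716356]
```

```bash
python3 -c "
from rig import ctrl
ctrl.wait(0.5); ctrl.sign_off(); print(ctrl.get_clock())"
```

```text
the job is handed in; nothing more can be done
the job is handed in; nothing more can be done
```

Both kits are made up and the job was handed in at about 45 s, well inside the 112 s limit.

- **Large tray:** I seated the tip rack first, then the brown vial, then the smaller blue-capped bottle. That bottle was the one at top pixel (406,168). Its cap measured about 98 mm up, against 132 mm for the large bottle.
- **Small tray:** I seated the cassette, then the clear vial.
- **Seating:** every item first touched within 0.1 mm of the recess-floor height. In the last pictures all five stand upright, with their centres within about 4 mm of the recess centres, where 6 mm is allowed.
- **Left alone:** the large bottle, the micropipette and the orange bottle are where they were, and the arm was clear of everything.

**Disagreements:**
- The two cameras differed by about 2 mm, so I added 0.5 to 1.5 mm to x when picking and placing.
- A small white speck showed in the empty rack recess, but the two views did not agree on where it was. I did not identify it. The rack still reached the floor level there.

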